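# Close the bobbin jig and set its screw

### The arm

A 6-joint arm with a two-finger parallel gripper is mounted at the origin on a cart in front of the work surface, level with it; the furniture and walls round the work are solid. World frame = base frame: x ahead of the robot, y to its left, z up, the work surface at z = 0. Lengths are in m, angles in rad, forces in N, time in s.
With the tool pointing down it reaches from about 0.375 to 0.975 m from the base axis. Payload 3.8 kg.
Tool frame: the origin (TCP) lies between the finger pads; the fingertips stand 25 mm ahead of it and the grasp point (between the pads) lies 6 mm ahead of it (robot.finger_overhang is the distance from the TCP to the fingertips, in m); z points along the fingers, y is the line along which they close (so a half turn about z gives the same grasp; the last joint's range is limited). The gripper opens to 88 mm and grips with 3 to 60 N. Pads are 18 mm wide; open, the fingers measure 123 mm over their backs; the gripper's body (75 mm by 187 mm) begins 45 mm behind the grasp point.
Start: joints at [-1.145, 0.264, 1.604, -0, 1.274, -0.037], TCP at [0.301, -0.604, 0.264] pointing down, gripper open.
Joint ranges: [-2.63, 2.63], [-0.94, 2.18], [0.31, 2.57], [-1.31, 4.45], [0, 2.66], [-2.55, 2.55]. Speed limits (rad/s): [2.57, 2.57, 3.14, 3.14, 3.14, 3.14].

### API

Orientations are given as a rotation vector (axis times angle).
In Python, from rig import robot, snapshot gives the robot as it stands (robot), with the cameras as plain functions.
- The arm moves only by the shell command python3 nudge.py 'ROWS' [OPENING]. ROWS is a JSON list of rows, 1 to 12 of them, each of 6 numbers: dx, dy, dz in m, then a rotation vector rx, ry, rz in rad; each row is the pose to reach, as a shift and turn from the pose commanded when the command began, along the tool's axes at that moment; what a row does not reach only later rows make up. A row lasts 1/8 s, in which the tool goes at most 0.0625 m and 0.188 rad, less where a joint would pass 70% of its speed; a pose out of reach is approached as far as the arm can. OPENING is the finger opening in m, set as the command begins (- or left out keeps the last). The fingers move at their own pace and stop on an object; the grip force is fixed at half the most. Time passes only in rows, so rows that do not move let the fingers close. It prints the time, the measured TCP pose, the force, the opening and the grip force at its end.
- robot.observe(): the state, without advancing time (a new reading comes with each control period).
- snapshot(name): name is "side" or "top" or "wrist"; returns a dict with "frame" (480x640x3 uint8, red, green, blue), "fx", "fy", "cx", "cy" (pixels), "R" (3x3) and "t" (3): a world point X has camera coordinates R X + t; the wrist camera has in their place "mount" (4x4, takes a point from camera to tool coordinates, whose origin is the TCP and whose axes are the flange's). Camera axes: x right, y down, z forward; pixel columns grow to the right and rows downward; lengths in m; the calibration is good to about 2 mm. A picture is of the moment at which its call begins: read the wrist's pose just before it. There is no depth.
- robot.close_job(): hands the job in; it is judged then, once.
The state is a dict: "time": time; "q": joint angles; "joint_velocities": joint speeds; "joint_torque": joint torques, N m; "position": TCP position; "orientation": TCP orientation; "force": force on the tool from outside, world axes, zero at the start; "ft_torque": the same for the moment, N m; "grip_width": finger opening in m; "finger_force": force on a finger pad.
Only numpy, scipy, OpenCV 4.12 (cv2) and the standard library are available. Lean on these libraries where they do the work, as an engineer would, in place of code of your own. Each camera call takes 0.05 s, during which the arm holds its last target. There are 200 camera calls.

### The job

The bobbin is already loaded in the small blue jig. First swing the jig's hinged bridge down onto its rest; then screw the black knurled knob on it clockwise until it bottoms out, and back it off a quarter turn so that the bobbin can just spin. Finish still gripping the knob at that setting, with the bridge down and the bobbin in its nest; do not let go of it, and leave the other things on the counter alone.

Things in the scene. Friction and masses are not known exactly. Their poses are not given: they have to be found in the camera images.
- jig: Bobbin jig fixed to the counter: blue base plate 150 x 70 x 14 mm with a bobbin nest, a steel front rest and two aluminium hinge cheeks (51 mm over both, 55 mm high). Origin on the counter, plate from x -70 to +80 mm; z up, -x its front, roughly facing the robot. Nest axis at x -30, y 0. Bridge hinge axis along y at x +60, z 46 mm. Rest at x -55, top at z 40 mm.
- bridge (a joint): Hinge angle (rad) of the aluminium bridge, a bar 120 x 26 x 12 mm from its hinge at the jig's back, carrying the knob 90 mm from the hinge axis. 0 = down, level on the rest (bar top at z 52 mm); grows as the front end swings up, to 1.3; starts at 0.5 to 1.0. Stiff (0.2 N m, 2 to 4 N at the knob): it stays where it is left.
- knob (a joint): Angle (rad) of the knurled knob's screw in the bridge; grows as the knob is turned clockwise seen from its top. 0 = unscrewed as far as its keeper lets it; it stops dead (bottoms out) at 4.20. Starts between 1.2 and 2.15. Sinks 6 mm per turn, turns at about 0.04 N m, stays where it is left.
- knob_grip (a point): Grip point on the axis of the knob, a black knurled cylinder 34 mm wide, 26 mm high, white line on top; 5 mm below its top, 21 mm above its underside. With the bridge down it is 26.5 mm above the bar's top at knob value 0 (22.5 mm bottomed), that is 32.5 (28.5) mm off the bar's mid-plane through the hinge axis. z = knob axis, leaning back with the raised bridge; frame turns with the knob.
- nest_floor (a point): Middle of the floor of the bobbin nest, a ring of 25 mm inner diameter and 5 mm depth, 14 mm above the counter.
- bobbin: Steel bobbin with blue thread, 21 mm diameter, 12 mm high, standing loose in the nest; origin in the middle of its underside.
- oil_bottle: Bystander: white dropper bottle with red tip, 45 mm diameter, 148 mm high; origin in the middle of its underside.
- needle_box: Bystander: small red carton 44 x 64 x 14 mm; origin in the middle of its underside.
- screwdriver: Bystander: screwdriver with yellow handle, 181 mm long, lying; origin in the middle underneath, its length along its y.

How it is judged:
By the outcome, as a careful person would: the job done as asked, in the order asked, and still so for the second after the job is handed in, while the arm keeps its last pose, push and grip.
It also fails if it takes over 67 s, if anything falls off the work surface, if the arm or the gripper's body presses on something with over 40 N, if the wrist force passes 120 N, or if a joint passes its speed limit or range.

## Working session

There is one attempt and no reset: what is moved stays moved. The work goes in short steps, Python scripts to look and compute and a shell command to move; the robot and the scene stay as the last step left them, time stands still between calls to the robot, and variables do not carry over. Pictures are saved under pics/ and viewed, at most 10 in all, crops included, and the job is handed in when it is done.

```bash
ls; mkdir -p pics
python3 - <<'E'
from rig import robot, snapshot
import cv2
print(robot.observe())
for n in("side","top"):
    s=snapshot(n); cv2.imwrite(f"pics/{n}0.png",s["frame"][:,:,::-1]); print(n,s["fx"],s["fy"],s["cx"],s["cy"],s["R"],s["t"])
E
```

```text
nudge.py
pics
rig.py
{'time': 0.0, 'q': array([-1.14488571e+00,  2.64759153e-01,  1.60533717e+00,  3.27614058e-06,
        1.27370035e+00, -3.69029468e-02]), 'joint_velocities': array([ 1.51316310e-03, -3.32531683e-04,  2.46878645e-04,  5.04678124e-04,
        4.25396112e-04,  2.73689174e-05]), 'joint_torque': array([-1.21214653e-03, -5.02116358e+01, -3.56873024e+01,  7.25220772e-02,
        2.92005477e-02, -1.46652678e-04]), 'position': array([ 0.30109808, -0.60340731,  0.26240379]), 'orientation': array([-3.05574748e+00, -7.20017382e-01,  6.63865261e-04]), 'force': array([-0.36405395, -0.01417483,  0.9817459 ]), 'ft_torque': array([0.02837678, 0.02743208, 0.01903324]), 'finger_force': 0.0, 'grip_width': 0.08775705160002635}
side 497.691165650885 497.691165650885 306.5149847280866 236.36497563146574 [[-0.99919049 -0.03842644 -0.01190653]
 [-0.01084591  0.54232871 -0.84009639]
 [ 0.03873917 -0.83928719 -0.54230646]] [0.54663877 0.09376661 1.13889697]
top 542.5244779132814 542.5244779132814 317.3136078760077 239.28288402593475 [[-0.01805252 -0.99973392  0.01435975]
 [-0.99513824  0.01657508 -0.09708319]
 [ 0.09681935 -0.01604253 -0.99517267]] [-0.05504218  0.53827435  1.12268165]
```

View pics/side0.png

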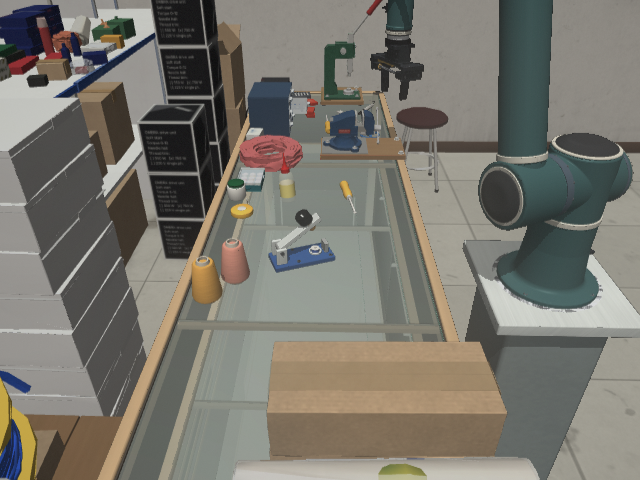

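View pics/top0.png

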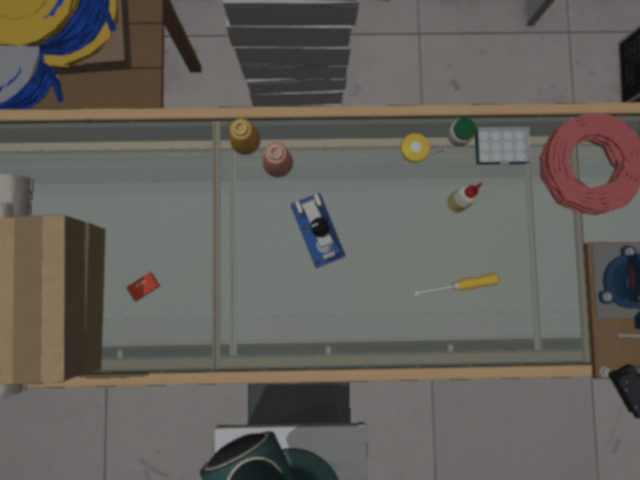

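The side view has the jig at about (303,245), with the bridge up and the knob at (304,217). In the top view the plate corners are roughly (291,203), (319,193), (345,258) and (318,267), with the knob at (319,227). I'll enlarge both.

Run:
```python
import cv2,numpy as np
a=cv2.imread("pics/side0.png")[195:275,262:342]; b=cv2.imread("pics/top0.png")[187:272,277:362]
r=lambda x:cv2.resize(x,(400,400) ,interpolation=cv2.INTER_CUBIC)
a=r(a);b=cv2.resize(b,(400,400),interpolation=cv2.INTER_CUBIC)
cv2.imwrite("pics/crop0.png",np.hstack([a,b]))
```

```text
(no output)
```

View pics/crop0.png

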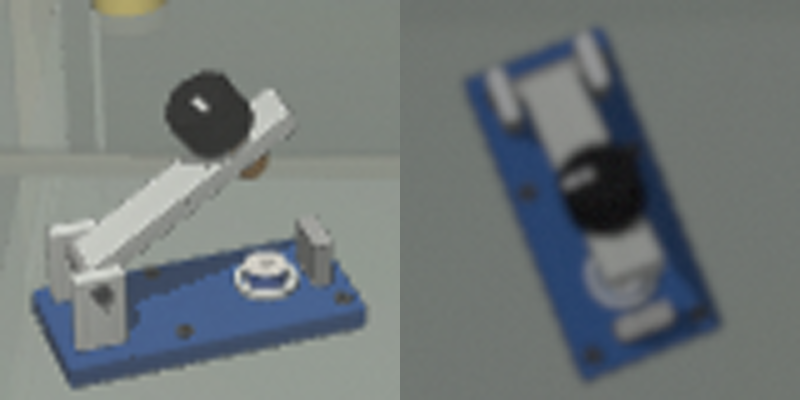

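The crops show plate corners, bar end corners and the knob silhouette clearly enough to fit (left crop scale 5, right crop 4.706).

```bash
cat > h.py <<'E'
import numpy as np
from scipy.spatial.transform import Rotation as Ro
def jig2w(p,P):
    c,s=np.cos(p[2]),np.sin(p[2]); P=np.asarray(P,float)
    return np.array([p[0]+c*P[0]-s*P[1],p[1]+s*P[0]+c*P[1],P[2]])
def br(th,d,y,h): # d from hinge toward front, h above mid-plane
    return [0.06-d*np.cos(th)+h*np.sin(th), y, 0.046+d*np.sin(th)+h*np.cos(th)]
def proj(s,X):
    c=s["R"]@X+s["t"]; return np.array([s["fx"]*c[0]/c[2]+s["cx"],s["fy"]*c[1]/c[2]+s["cy"]])
E
python3 - <<'E'
from h import *
from rig import robot, snapshot
from scipy.optimize import least_squares
S,T=snapshot("side"),snapshot("top")
L=lambda u,v:np.array([262+u/5-.4,195+v/5-.4]); R=lambda u,v:np.array([277+(u-400)/4.706-.4,187+v/4.706-.4])
B={'bl':[.08,.035,.014],'br':[.08,-.035,.014],'fl':[-.07,.035,.014],'fr':[-.07,-.035,.014]}
obs=[(T,R(468,78),B['bl']),(T,R(605,28),B['br']),(T,R(720,325),B['fr']),(T,R(585,380),B['fl']),
(S,L(72,375),B['bl']),(S,L(35,298),B['br']),(S,L(364,315),B['fl']),
(S,L(275,90),('b',.12,-.013,.006)),(S,L(294,112),('b',.12,.013,.006)),
(S,L(209,115),('b',.09,0,.0229)),(T,R(603,190),('b',.09,0,.0229))]
def f(p):
    return np.concatenate([proj(s,jig2w(p,br(p[3],*P[1:]) if P[0]=='b' else P))-o for s,o,P in obs])
r=least_squares(f,[.7,0,.39,.7],loss='soft_l1')
print(r.x); print(f(r.x).reshape(-1,2).round(1))
p=r.x
print("grip",jig2w(p,br(p[3],.09,0,.0309)),"down",jig2w(p,br(0,.09,0,.0309)),"bar end top",jig2w(p,br(p[3],.12,0,.006)))
E
```

```text
[ 0.55606797 -0.0662897   0.35360103  0.56606412]
[[-1.7 -0.6]
 [-0.6 -1.6]
 [ 0.5 -0.1]
 [-1.3  0.1]
 [-0.3 -2.3]
 [-0.3 -3. ]
 [ 1.5 -2.3]
 [ 0.2 -1.1]
 [ 0.1 -0.2]
 [ 1.3 -0.3]
 [-0.3  0.2]]
grip [ 0.55664066 -0.06607832  0.12034845] down [ 0.52792401 -0.07667805  0.0769    ] bar end top [ 0.52035862 -0.07947055  0.11542182]
```

```bash
python3 nudge.py '[[0.05,-0.045,-0.01,0,0,-0.19],[0.1,-0.09,-0.02,0,0,-0.38],[0.15,-0.14,-0.03,0,0,-0.57],[0.2,-0.185,-0.036,0,0,-0.76],[0.24,-0.22,-0.036,0,0,-0.95],[0.28,-0.26,-0.036,0,0,-1.14],[0.32,-0.3,-0.036,0,0,-1.33],[0.36,-0.335,-0.036,0,0,-1.52],[0.39,-0.36,-0.036,0,0,-1.71],[0.411,-0.379,-0.036,0,0,-1.9],[0.411,-0.379,-0.036,0,0,-2.08],[0.411,-0.379,-0.036,0,0,-2.25]]' 0.0; python3 nudge.py '[[0,0,0,0,0,0],[0,0,0,0,0,0],[0,0,0,0,0,0],[0,0,0,0,0,0]]'
python3 - <<'E'
from rig import robot, snapshot
import cv2
o=robot.observe(); print(o['q'].round(3),o['position'],o['orientation'],o['force'],o['grip_width'],o['time'])
s=snapshot("wrist"); cv2.imwrite("pics/w1.png",s["frame"][:,:,::-1]); print(s["mount"],s["fx"],s["cx"],s["cy"])
E
```

```text
time: 1.7
position: [0.4999, -0.0806, 0.2995]
orientation: [-0.657, -3.072, 0.0]
force: [0.4, -0.1, -0.2]
grip_width: 0.0003
finger_force: 0.0
time: 2.2
position: [0.4999, -0.0815, 0.2997]
orientation: [0.67, 3.069, 0.0]
force: [-0.2, 0.6, 0.1]
grip_width: 0.0002
finger_force: 0.0
[-0.211 -0.08   1.911  0.     1.31  -1.352] [ 0.4998929  -0.08149858  0.29972138] [6.70211158e-01 3.06920931e+00 4.97835610e-06] [-0.16273062  0.55656397  0.12187739] 0.00019184560504032516 2.2
[[-2.83712854e-04 -9.58614299e-01 -2.84707824e-01  7.40357922e-02]
 [ 9.99999333e-01 -5.90789965e-04  9.92691526e-04 -6.91952377e-04]
 [-1.11981082e-03 -2.84707352e-01  9.58613827e-01 -1.21760718e-01]
 [ 0.00000000e+00  0.00000000e+00  0.00000000e+00  1.00000000e+00]] 350.76099161830666 321.58365796829025 238.28609827582417
```

View pics/w1.png

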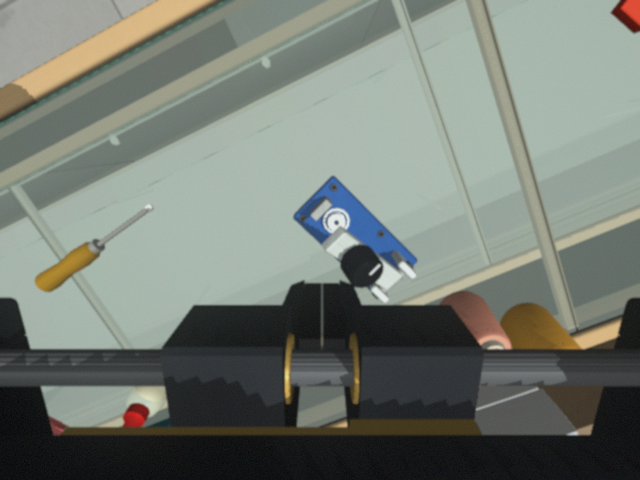

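The wrist view shows the front plate corners at (294,215) and (333,176), the back-left corner at (417,262), the nest ring at (336,220) and the knob at (362,266). I'll refit with these added.

Run:
```python
from h import *
from rig import robot, snapshot
from scipy.optimize import least_squares
S,T=snapshot("side"),snapshot("top")
o=robot.observe(); W=dict(snapshot("wrist"))
Rt=Ro.from_rotvec(o['orientation']).as_matrix(); M=W["mount"]
Rc=Rt@M[:3,:3]; tc=Rt@M[:3,3]+o['position']; W["R"]=Rc.T; W["t"]=-Rc.T@tc
L=lambda u,v:np.array([262+u/5-.4,195+v/5-.4]); R=lambda u,v:np.array([277+(u-400)/4.706-.4,187+v/4.706-.4])
B={'bl':[.08,.035,.014],'br':[.08,-.035,.014],'fl':[-.07,.035,.014],'fr':[-.07,-.035,.014]}
A=np.array
obs=[(T,R(468,78),B['bl']),(T,R(605,28),B['br']),(T,R(720,325),B['fr']),(T,R(585,380),B['fl']),
(S,L(72,375),B['bl']),(S,L(35,298),B['br']),(S,L(364,315),B['fl']),
(S,L(275,90),('b',.12,-.013,.006)),(S,L(294,112),('b',.12,.013,.006)),
(S,L(209,115),('b',.09,0,.0229)),(T,R(603,190),('b',.09,0,.0229)),
(W,A([333,176]),B['fl']),(W,A([294,215]),B['fr']),(W,A([417,262]),B['bl']),(W,A([336,220]),[-.03,0,.019]),(W,A([362,266]),('b',.09,0,.0229))]
for use in (obs,obs[:11],obs[11:]):
  def f(p,use=use):
    return np.concatenate([proj(s,jig2w(p,br(p[3],*P[1:]) if P[0]=='b' else P))-q for s,q,P in use])
  r=least_squares(f,[.55,-.06,.35,.6],loss='soft_l1'); p=r.x
  print(p.round(4)); print(f(p).reshape(-1,2).round(1).tolist())
  print("grip",jig2w(p,br(p[3],.09,0,.0309)).round(4),"down",jig2w(p,br(0,.09,0,.0309)).round(4))
```

```text
[ 0.5562 -0.0658  0.3436  0.5887]
[[-1.6, -1.0], [-0.4, -1.6], [0.0, 0.1], [-1.9, 0.0], [-0.6, -2.3], [-0.4, -3.1], [1.4, -2.0], [-0.4, -1.6], [-0.6, -0.7], [0.6, -0.6], [-0.8, -0.7], [0.8, -1.8], [-2.7, 0.7], [0.6, -0.1], [-0.0, 0.1], [-1.3, -0.9]]
grip [ 0.5584 -0.065   0.1217] down [ 0.5279 -0.0759  0.0769]
[ 0.5561 -0.0663  0.3536  0.5661]
[[-1.7, -0.6], [-0.6, -1.6], [0.5, -0.1], [-1.3, 0.1], [-0.3, -2.3], [-0.3, -3.0], [1.5, -2.3], [0.2, -1.1], [0.1, -0.2], [1.3, -0.3], [-0.3, 0.2]]
grip [ 0.5566 -0.0661  0.1203] down [ 0.5279 -0.0767  0.0769]
[ 0.5563 -0.0658  0.3411  0.6033]
[[1.0, -1.8], [-2.6, 0.6], [0.6, 0.1], [0.1, 0.1], [-0.3, 0.3]]
grip [ 0.5595 -0.0646  0.1225] down [ 0.528  -0.0758  0.0769]
```

```bash
python3 nudge.py '[[-0.024,0.02,0.05,0,0,0],[-0.0475,0.0405,0.1,0,0,0],[-0.0475,0.0405,0.13,0,0,0],[-0.0475,0.0405,0.13,0,0,0],[-0.0475,0.0405,0.13,0,0,0]]'; python3 nudge.py '[[0,0,0.01,0,0,0],[0.002,-0.002,0.018,0,0,0],[0.005,-0.005,0.024,0,0,0],[0.008,-0.008,0.029,0,0,0],[0.011,-0.011,0.034,0,0,0],[0.014,-0.014,0.039,0,0,0],[0.0165,-0.0165,0.045,0,0,0],[0.0165,-0.0165,0.045,0,0,0]]'
```

```text
time: 3.02
position: [0.5606, -0.0645, 0.171]
orientation: [0.668, 3.068, 0.0]
force: [0.2, 0.2, 0.7]
grip_width: 0.0004
finger_force: 0.0
time: 4.03
position: [0.5372, -0.0724, 0.1238]
orientation: [-0.668, -3.068, -0.0]
force: [-0.2, -0.7, -0.2]
grip_width: 0.0004
finger_force: 0.0
```

```bash
python3 nudge.py '[[0.002,-0.002,0.005,0,0,0],[0.004,-0.004,0.01,0,0,0],[0.006,-0.006,0.014,0,0,0],[0.007,-0.007,0.017,0,0,0],[0.007,-0.007,0.018,0,0,0]]';  python3 - <<'E'
from rig import robot, snapshot
import cv2,numpy as np
s=snapshot("side")["frame"][195:275,262:342,::-1]; t=snapshot("top")["frame"][187:272,277:362,::-1]
r=lambda x:cv2.resize(x,(400,400),interpolation=cv2.INTER_CUBIC)
cv2.imwrite("pics/c2.png",np.hstack([r(s),r(t)]))
E
```

```text
time: 4.65
position: [0.5288, -0.0759, 0.1072]
orientation: [-0.668, -3.069, 0.0]
force: [-2.9, 0.5, 9.2]
grip_width: 0.0004
finger_force: 4.3
```

View pics/c2.png

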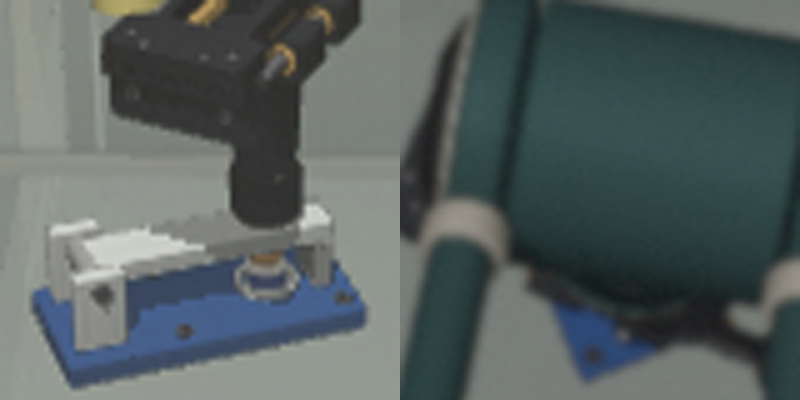

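The bridge looks level on its rest at about (315,215) in the crop. A slightly firmer press will confirm it's seated; then I'll retract, open the fingers and look.

```bash
python3 nudge.py '[[0,0,0.001,0,0,0],[0,0,0.002,0,0,0],[0,0,0.002,0,0,0]]'; python3 nudge.py '[[0,0,-0.03,0,0,0],[0,0,-0.07,0,0,0],[0,0,-0.12,0,0,0],[0,0,-0.12,0,0,0],[0,0,-0.12,0,0,0],[0,0,-0.12,0,0,0]]' 0.088;  python3 - <<'E'
from rig import robot, snapshot
import cv2,numpy as np
o=robot.observe(); print(o['position'],o['orientation'],o['q'].round(3),o['grip_width'])
s=snapshot("side")["frame"][195:275,262:342,::-1]; t=snapshot("wrist")["frame"][140:340,220:420,::-1]
r=lambda x:cv2.resize(x,(400,400),interpolation=cv2.INTER_CUBIC)
cv2.imwrite("pics/c3.png",np.hstack([r(s),r(t)]))
E
```

```text
time: 5.12
position: [0.5289, -0.076, 0.107]
orientation: [-0.668, -3.069, 0.0]
force: [-7.1, 0.8, 15.5]
grip_width: 0.0006
finger_force: 7.8
time: 5.88
position: [0.5275, -0.0757, 0.2226]
orientation: [-0.668, -3.066, 0.0]
force: [0.5, 0.3, 0.0]
grip_width: 0.0584
finger_force: 0.0
[ 0.52750038 -0.07567361  0.22263286] [-6.67705063e-01 -3.06602145e+00  1.95800782e-04] [-0.189  0.028  1.951 -0.     1.167 -1.331] 0.058363399013975074
```

View pics/c3.png

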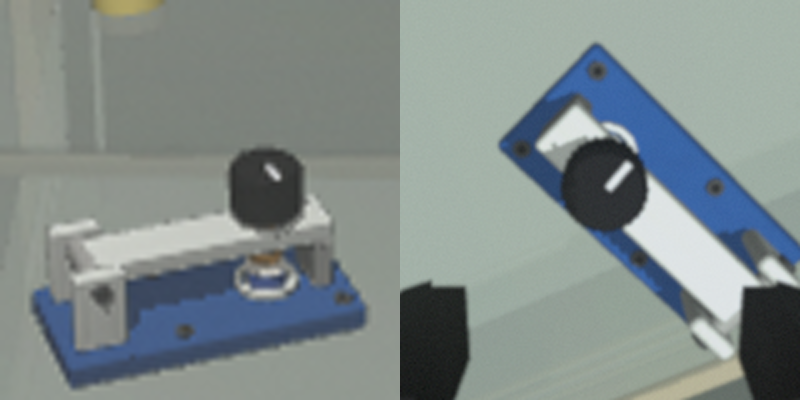

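The bridge is level on its rest and the bobbin is in the nest. The knob top is centred at wrist pixel (322,232), and its white line points up-right in that crop, towards jig +y.

Run:
```python
from h import *
from rig import robot, snapshot
o=robot.observe(); W=snapshot("wrist"); M=W["mount"]
Rt=Ro.from_rotvec(o['orientation']).as_matrix(); c=Rt@M[:3,3]+o['position']
for u,v in((322,232),(323.5,234)):
  d=Rt@M[:3,:3]@np.array([(u-W["cx"])/W["fx"],(v-W["cy"])/W["fy"],1])
  X=c+d*(.076-c[2])/d[2]; print(X, "tool delta of TCP to grip at z.0765+.006:",Rt.T@(np.array([X[0],X[1],.0825])-o['position']))
print(Rt.round(3).tolist())
```

```text
[ 0.52768584 -0.07587863  0.076     ] tool delta of TCP to grip at z.0765+.006: [-4.90279941e-04 -8.61813727e-05  1.40294821e-01]
[ 0.5296832  -0.07547919  0.076     ] tool delta of TCP to grip at z.0765+.006: [-0.0021407   0.00110757  0.14028845]
[[-0.909, 0.416, -0.003], [0.416, 0.909, 0.001], [0.003, -0.001, -1.0]]
```

```bash
python3 nudge.py '[[-0.0005,0,0.05,0,0,0],[-0.0005,0,0.1,0,0,0],[-0.0005,0,0.125,0,0,0],[-0.0005,0,0.136,0,0,0],[-0.0005,0,0.1395,0,0,0],[-0.0005,0,0.1395,0,0,0],[-0.0005,0,0.1395,0,0,0]]' 0.088; python3 nudge.py '[[0,0,0,0,0,0],[0,0,0,0,0,0],[0,0,0,0,0,0],[0,0,0,0,0,0],[0,0,0,0,0,0],[0,0,0,0,0,0],[0,0,0,0,0,0],[0,0,0,0,0,0]]' 0.02; python3 -c "
from rig import robot, snapshot
o=robot.observe();print(o['q'].round(3),o['ft_torque'])"
```

```text
time: 6.9
position: [0.5304, -0.0763, 0.0866]
orientation: [0.668, 3.067, 0.0]
force: [0.0, -0.0, -0.1]
grip_width: 0.088
finger_force: 0.0
time: 7.9
position: [0.5292, -0.0762, 0.0852]
orientation: [-0.668, -3.069, 0.0]
force: [-0.4, -1.5, -0.2]
grip_width: 0.033
finger_force: 30.0
[-0.19   0.182  2.063 -0.     0.896 -1.331] [-0.10730104 -0.06051964  0.01648442]
```

```bash
python3 nudge.py '[[0,0,0.0002,0,0,0.16],[0,0,0.0003,0,0,0.32],[0,0,0.0005,0,0,0.48],[0,0,0.0006,0,0,0.64],[0,0,0.0008,0,0,0.8],[0,0,0.0009,0,0,0.96],[0,0,0.0011,0,0,1.12],[0,0,0.0012,0,0,1.28],[0,0,0.0014,0,0,1.44],[0,0,0.0015,0,0,1.6],[0,0,0.0017,0,0,1.8],[0,0,0.0017,0,0,1.8]]'
cat > st.py <<'E'
from rig import robot, snapshot
import numpy as np
from scipy.spatial.transform import Rotation as Ro
o=robot.observe(); x=Ro.from_rotvec(o['orientation']).as_matrix()[:,0]
print('q6',o['q'][5].round(4),'tau6',o['joint_torque'][5].round(3),'yaw',np.arctan2(x[1],x[0]).round(4),'F',o['force'].round(1),'T',o['ft_torque'].round(3),'z',o['position'][2].round(4))
E
python3 st.py
```

```text
time: 9.4
position: [0.5292, -0.0762, 0.0835]
orientation: [2.819, 1.386, -0.0]
force: [0.3, -1.8, -0.9]
grip_width: 0.033
finger_force: 30.0
q6 0.4673 tau6 0.461 yaw 0.9141 F [ 0.3 -1.8 -0.9] T [-0.281  0.012 -0.101] z 0.0835
```

```bash
Z='0,0,0.0001,0,0'; python3 nudge.py '[[0,0,0.0001,0,0,0.1],[0,0,0.0002,0,0,0.2],[0,0,0.0002,0,0,0.2]]' >/dev/null; python3 st.py; for i in 1 2 3 4; do python3 nudge.py '[[0,0,0.0001,0,0,0.1],[0,0,0.0001,0,0,0.1]]' | grep time; python3 st.py; done
```

```text
q6 0.6651 tau6 0.283 yaw 0.7164 F [ 0.2 -1.8  0.6] T [-0.339  0.01  -0.009] z 0.0833
time: 10.02
q6 0.7648 tau6 0.273 yaw 0.6167 F [ 0.2 -2.5  0.8] T [-0.357  0.011 -0.024] z 0.0832
time: 10.28
q6 0.8646 tau6 0.272 yaw 0.5169 F [-0.3 -1.8 -0.3] T [-0.405  0.069  0.037] z 0.0831
time: 10.52
q6 0.9645 tau6 0.271 yaw 0.4169 F [ 0.5 -2.4 -0.6] T [-0.387  0.062 -0.049] z 0.083
time: 10.78
q6 1.0645 tau6 0.271 yaw 0.317 F [-0.5 -2.9 -0.4] T [-0.492  0.054 -0.069] z 0.0829
```

```bash
for i in 1 2 3 4 5 6; do python3 nudge.py '[[0,0,0.00005,0,0,0.05],[0,0,0.00005,0,0,0.05]]' >/dev/null; python3 st.py; done
```

```text
q6 1.115 tau6 0.099 yaw 0.2665 F [ 0.4 -3.4 -0.8] T [-0.537  0.06  -0.022] z 0.0828
q6 1.1656 tau6 0.104 yaw 0.2158 F [-0.1 -3.5 -1.1] T [-0.584  0.092 -0.058] z 0.0828
q6 1.2161 tau6 0.107 yaw 0.1654 F [-0.7 -3.7 -0. ] T [-0.631  0.071 -0.065] z 0.0828
q6 1.2663 tau6 0.108 yaw 0.1152 F [-0.6 -4.5  0.1] T [-0.687  0.127 -0.052] z 0.0827
q6 1.3164 tau6 0.109 yaw 0.065 F [-0.6 -3.6  0. ] T [-0.699  0.041 -0.064] z 0.0827
q6 1.3664 tau6 0.11 yaw 0.015 F [-0.6 -3.9 -1. ] T [-0.754  0.162 -0.029] z 0.0826
```

```bash
for i in 1 2 3 4 5 6 7; do python3 nudge.py '[[0,0,0.00005,0,0,0.05],[0,0,0.00005,0,0,0.05]]' |grep wid; python3 st.py; done
```

```text
grip_width: 0.0334
q6 1.4158 tau6 0.566 yaw -0.034 F [-0.5 -3.8 -0. ] T [-0.662  0.145  0.47 ] z 0.0826
grip_width: 0.0332
q6 1.4658 tau6 0.736 yaw -0.0841 F [ 1.1 -4.1 -0. ] T [-0.617 -0.166  0.589] z 0.0827
grip_width: 0.0335
q6 1.5157 tau6 0.881 yaw -0.134 F [ 1.8 -3.5 -3.8] T [-0.669 -0.516  0.771] z 0.0827
grip_width: 0.0333
q6 1.5663 tau6 0.58 yaw -0.1847 F [ 2.2 -4.6 -2. ] T [-0.73 -0.36  0.49] z 0.0828
grip_width: 0.033
q6 1.6162 tau6 0.625 yaw -0.2346 F [ 2.5 -4.1 -1.5] T [-0.78  -0.286  0.479] z 0.0828
grip_width: 0.0331
q6 1.6662 tau6 0.668 yaw -0.2846 F [ 2.5 -4.4 -1. ] T [-0.756 -0.259  0.519] z 0.0828
grip_width: 0.0335
q6 1.7161 tau6 0.707 yaw -0.3344 F [ 1.3 -5.   0.7] T [-0.75  -0.288  0.593] z 0.0829
```

The knob bottomed at q6 ≈ 1.39, where torque jumped from 0.05 to 0.5 N·m, and the pads have slipped since. I'll back off in small steps to see where the wind-up releases.

```bash
for i in 1 2 3 4 5 6 7 8; do python3 nudge.py '[[0,0,0,0,0,-0.02],[0,0,0,0,0,-0.02]]' >/dev/null; python3 st.py; done
```

```text
q6 1.6962 tau6 0.288 yaw -0.3148 F [ 1.9 -5.2  0.4] T [-0.792 -0.249  0.337] z 0.0829
q6 1.6767 tau6 0.013 yaw -0.2957 F [ 1.1 -4.2  0.1] T [-0.807 -0.248  0.115] z 0.0829
q6 1.6569 tau6 -0.029 yaw -0.2759 F [ 2.3 -4.9  0.2] T [-0.775 -0.271 -0.02 ] z 0.0829
q6 1.6369 tau6 -0.03 yaw -0.256 F [ 0.9 -4.4  0.7] T [-0.784 -0.18   0.009] z 0.0829
q6 1.6169 tau6 -0.03 yaw -0.2359 F [ 2.3 -5.7  0. ] T [-0.732 -0.196  0.018] z 0.0829
q6 1.5969 tau6 -0.03 yaw -0.216 F [ 1.7 -5.2  0.4] T [-0.728 -0.164  0.026] z 0.083
q6 1.5768 tau6 -0.03 yaw -0.1959 F [ 2.3 -4.7  0.6] T [-0.769 -0.168  0.014] z 0.0829
q6 1.5572 tau6 -0.032 yaw -0.1762 F [ 2.7 -4.1  2.3] T [-0.728 -0.219  0.016] z 0.0829
```

```bash
python3 nudge.py '[[0,0,-0.0001,0,0,-0.13],[0,0,-0.0002,0,0,-0.26],[0,0,-0.0004,0,0,-0.39],[0,0,-0.0005,0,0,-0.52],[0,0,-0.0006,0,0,-0.65],[0,0,-0.0007,0,0,-0.78],[0,0,-0.0009,0,0,-0.91],[0,0,-0.001,0,0,-1.04],[0,0,-0.0011,0,0,-1.17],[0,0,-0.0012,0,0,-1.3],[0,0,-0.0014,0,0,-1.454],[0,0,-0.0014,0,0,-1.454]]'; python3 nudge.py '[[0,0,0,0,0,0],[0,0,0,0,0,0]]'; python3 st.py
python3 - <<'E'
from rig import robot, snapshot
import cv2,numpy as np
s=snapshot("side")["frame"][185:275,252:352,::-1]; w=snapshot("wrist")["frame"][:,:,::-1]
cv2.imwrite("pics/c4.png",np.hstack([cv2.resize(s,(400,360),interpolation=cv2.INTER_CUBIC),cv2.resize(w,(400,360))]))
E
```

```text
time: 17.52
position: [0.5295, -0.0752, 0.0842]
orientation: [-2.523, -1.87, -0.002]
force: [0.8, 1.6, 5.7]
grip_width: 0.0333
finger_force: 30.0
time: 17.77
position: [0.5295, -0.0753, 0.0842]
orientation: [-2.525, -1.868, -0.002]
force: [-0.4, 2.6, 5.9]
grip_width: 0.0328
finger_force: 30.0
q6 0.1067 tau6 0.026 yaw 1.2741 F [-0.4  2.6  5.9] T [0.383 0.005 0.043] z 0.0842
```

View pics/c4.png

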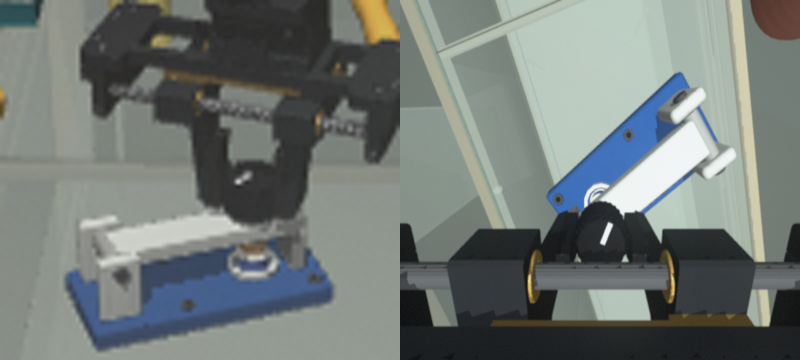

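The bridge is down and the bobbin nested. The white line is visible between the pads, at wrist pixels of about (318,331) to (334,296). I'll compare its heading before and after.

Run:
```python
from h import *
from rig import robot, snapshot
import cv2
o=robot.observe(); W=snapshot("wrist"); M=W["mount"]
def heading(px,pos,rv,z):
    Rt=Ro.from_rotvec(rv).as_matrix(); c=Rt@M[:3,3]+pos; X=[]
    for u,v in px:
        d=Rt@M[:3,:3]@np.array([(u-W["cx"])/W["fx"],(v-W["cy"])/W["fy"],1]); X.append(c+d*(z-c[2])/d[2])
    D=X[1]-X[0]; return np.arctan2(D[1],D[0]),np.linalg.norm(D)
def ends(g,box,s):
    x0,y0,x1,y1=box; m=(g[y0:y1,x0:x1]>130).astype(np.uint8)
    n,l,st,_=cv2.connectedComponentsWithStats(m); k=1+st[1:,4].argmax(); p=np.argwhere(l==k)[:,::-1].astype(float)
    w=g[y0:y1,x0:x1][l==k].astype(float); c=p.mean(0); u=np.linalg.svd(p-c)[2][0]; u*=-np.sign(u[1]); t=(p-c)@u
    print(st[k]); return [(c+u*e)/s+np.array([x0,y0])/s for e in(t.min(),t.max())]
g1=cv2.cvtColor(W["frame"],cv2.COLOR_RGB2GRAY)
e1=ends(g1,(305,285,345,340),1); print(e1)
g0=cv2.imread("pics/c3.png",0)[:,400:]; e0=[q+np.array([220,140]) for q in ends(g0,(195,150,235,200),2)]; print(e0)
h1=heading(e1,o['position'],o['orientation'],.0805)
h0=heading(e0,np.array([0.5275,-0.07567,0.22263]),[-.667705,-3.06602,.0002],.082)
print(h0,h1,"clockwise change",h0[0]-h1[0])
```

```text
[ 15  11  21  31 284]
[array([322.98689606, 325.51124659]), array([336.80415589, 296.87038192])]
[ 10  11  28  30 328]
[array([323.47517947, 234.54717385]), array([334.88061342, 221.32840123])]
(np.float64(2.020077129398482), np.float64(0.013716626434237628)) (np.float64(0.8694497402270468), np.float64(0.0137404280086434)) clockwise change 1.1506273891714351
```

The white line has turned 1.15 rad clockwise in total. That matches about 2.73 rad in and a quarter turn out, giving a knob value of about 2.62 against a target of 2.63.

```bash
python3 -c "
from rig import robot, snapshot
print(robot.close_job())"
```

```text
the job is handed in; nothing more can be done
None
```

The job is handed in: the bridge is down on its rest, the knob was bottomed out and backed off a quarter turn (about 2.62 rad measured, target 2.63), the bobbin is in its nest, and the gripper still holds the knob.

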